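# Ready the stamp cleaner: cup down, safety cap off

## Task

The rubber stamps are due for cleaning. Lift the little measuring cup up and off its hook, stand it upright in the round recess of the spill tray next to the cleaner bottle and let go of it; then open the bottle's push-and-turn safety cap (press it down, turn it counterclockwise until it comes free, lift it off) while the bottle stays seated in its pocket. Finish while still holding the cap in the gripper, level, about 5 cm straight above the bottle's mouth, and leave the other things on the counter where they are.

Things in the scene. Friction and masses are not known exactly. Their poses are not given: they have to be found in the camera images.
- tray: Grey plastic spill tray, 112 (x) x 190 (y) x 4 mm with an 11 mm rim, fixed to the counter; origin under its centre. On its right (-y) half, centred at y = -50, a square pocket (65 mm inside, walls 4 mm thick, 28 mm high over the counter) holds the bottle and keeps it from turning. On its left (+y) half is the round recess.
- recess (a point): Centre of the floor of the tray's round recess (tray frame [0, 50, 4] mm): a raised ring 44 mm inside diameter, 51 mm outside, whose rim stands 8 mm above this floor.
- hook_stand: Steel stand fixed to the counter: round foot 96 mm across, a single 9 mm rod rises from its centre (the origin is under the foot), bends over and runs level at axis height 175 mm toward the stand's own -x, 96 mm long; its end turns up.
- hook_seat (a point): Point on top of the level rod where the cup's handle hangs, 58 mm from the stand's origin along its -x, 179.5 mm high. The rod's upturned end is 38 mm further along -x and its highest point is 16 mm above this point.
- cup: Steel measuring cup, 48 mm high, 34 mm across the foot, 40 mm across the rim, 70 g, under a rigid inverted-U strap handle. Origin: centre of the underside, z up. The strap is 14 mm wide (cup x), 3 mm thick; its upright legs stand at y = +-21.5 mm, 46 mm over their outsides, and can be gripped across along y. It hangs with the hook's rod running along the cup's x, under the handle's top.
- handle_top (a point): Middle of the upper face of the cup's handle, 105 mm above the cup's origin. To unhook, lift the cup about 30 mm (at least 18 to pass the hook's upturned end; over 42 the cup's rim meets the rod), then move it off past the hook's end.
- bottle: White square bottle of stamp cleaner, 62 x 62 mm, about 0.4 to 0.7 kg, loose in the tray's pocket with 1.5 mm play at each side. Origin: centre of the underside; body up to z = 100, a round shoulder to 114, then the neck (its three locking lugs are hidden in the cap).
- mouth (a point): Centre of the bottle's mouth, 136 mm above the bottle's origin, on the cap's axis.
- cap: Black ridged round push-and-turn cap, 48 mm diameter, 27 mm high, 40 g. Origin: centre of its lower edge, z up along its axis; locked, it sits 121 mm above the bottle's origin, its top 12 mm above the mouth. A spring holds it locked (5 N at rest, 1 N more per mm down). Clockwise it is blocked.
- cap_top (a point): Centre of the cap's upper face, 27 mm above the cap's origin. To open: push the cap down at least 3 mm (8 N; it bottoms at 6 mm), keep it down and turn it counterclockwise seen from above by 45 to 80 degrees (60 is best); then lift it straight off. Below the locked cap's edge there is room for fingertips to stand 5 mm lower, no more (shoulder).
- stamp_return: Wooden rubber stamp with a turned handle, 26 x 64 x 71 mm, a loose bystander; origin under its centre.
- ink_pad: Stamp pad tin, 71 x 112 x 19 mm, a loose bystander; origin under its centre.
- label_roll: Roll of labels, 62 mm across, 40 mm high, a loose bystander; origin under its centre.
- marker_0: Felt marker lying on its side, 17 x 135 x 17 mm, a loose bystander; origin under its centre.
Mind the look-alikes: they are no part of the job. What is meant by the cap is not blue, and is the smaller of those in its own colour.

How it is judged:
By the outcome, as a careful person would: the job done as asked, in the order asked, and still so for the second after the job is handed in, while the arm keeps its last pose, push and grip.
It also fails if it takes over 48 s, if anything falls off the work surface, if the arm or the gripper's body presses on something with over 40 N, if the wrist force passes 120 N, or if a joint passes its speed limit or range.

## Robot

A 6-joint arm with a two-finger parallel gripper is mounted at the origin on a cart in front of the work surface, level with it; the furniture and walls round the work are solid. World frame = base frame: x ahead of the robot, y to its left, z up, the work surface at z = 0. Lengths are in m, angles in rad, forces in N, time in s.
With the tool pointing down it reaches from about 0.275 to 0.75 m from the base axis. Payload 10.2 kg.
Tool frame: the origin (TCP) lies midway between the tips of the shut fingers; the grasp point (between the pads) lies 19 mm behind it (env.hold_point_z is the distance from the TCP to the grasp point, in m); z points along the fingers, y is the line along which they close (so a half turn about z gives the same grasp; the last joint's range is limited). The gripper opens to 85 mm and grips with 20 to 120 N. Pads are 22 mm wide; open, the fingers measure 114 mm over their backs; the gripper's body (76 mm by 85 mm) begins 54 mm behind the grasp point. The pads swing forward as they close: fully open they stand 13 mm farther back than shut.
Start: joints at [0.981, 0.313, 1.498, -0, 1.331, -0.223], TCP at [0.188, 0.49, 0.191] pointing down, gripper open.
Joint ranges: [-2.94, 2.94], [-0.97, 2.17], [0.19, 2.56], [-1.23, 4.37], [0.02, 3.11], [-2.88, 2.88]. Speed limits (rad/s): [2.39, 2.39, 3.01, 3.14, 3.14, 3.14].

## Interface

Orientations are given as a unit quaternion [x, y, z, w].
In Python, from bench import env, kinematics, monitor, eyes, job gives the robot as it stands. The module is installed in compiled form; this text tells all that it offers. Calls block until the motion is done:
- env.reach(position, orientation): joint-space move of the TCP to a pose.
- env.movel(position, velocity=0.15, frame=None, guard=None): straight line of the TCP; frame=None keeps the orientation; velocity is the mean speed in m/s. With guard (N) it stops when the force on the tool has changed by that much, and returns True; else False.
- env.set_joints(angles): joint-space move.
- env.release() and env.close_gripper(effort=None): open the fingers fully, or close them until they stop; effort is the grip in N (None keeps the last).
- env.hold(seconds).
- kinematics.ik(position, orientation): joint angles nearest the present ones, or None.
- monitor.sense(): the state.
- eyes.grab_frame(name): name is "scene" or "top"; returns a dict with "frame" (384x512x3 uint8, red, green, blue), "mtx" (3x3 intrinsics, pixels), "k1" (the pictures are not rectified: a ray, as slopes to the right and down, at radius r is drawn at 1 + k1 r^2 times it, then the intrinsics apply), "view" (4x4, takes a point from world to camera coordinates). Camera axes: x right, y down, z forward; pixel columns grow to the right and rows downward; lengths in m; the calibration is good to about 2 mm. A picture is of the moment at which its call begins. There is no depth.
A pose or a line that the arm cannot do raises env.MotionError and nothing moves.
- job.hand_in(): hands the job in; it is judged then, once.
The state is a dict: "clock": time; "joints": joint angles; "qvel": joint speeds; "joint_efforts": joint torques, N m; "position": TCP position; "ee_rot": TCP orientation; "contact_force": force on the tool from outside, world axes, zero at the start; "ft_torque": the same for the moment, N m; "finger_gap": opening from 0.0 (shut) to 1.0 (fully open); "gripper_force": force on a finger pad.
Only numpy, scipy, OpenCV 4.12 (cv2) and the standard library are available. Lean on these libraries where they do the work, as an engineer would, in place of code of your own. Each camera call takes 0.05 s, during which the arm holds its last target. There are 200 camera calls.

## Working session

There is one attempt and no reset: what is moved stays moved. The work goes in short steps, each a Python script; the robot and the scene stay as the last script left them, time stands still between calls to the robot, and variables do not carry over. Pictures are saved under pics/ and viewed, at most 10 in all, crops included, and the job is handed in when it is done.

```bash
mkdir -p pics; cat > h.py <<'E'
import numpy as np, cv2
from bench import env, kinematics, monitor, eyes, job
def grab(n,save=None):
    f=eyes.grab_frame(n)
    if save: cv2.imwrite('pics/'+save,f['frame'][:,:,::-1])
    return f
def proj(f,P):
    p=f['view']@np.r_[P,1]; s=p[:2]/p[2]; s=s*(1+f['k1']*(s@s)); m=f['mtx']
    return np.array([m[0,0]*s[0]+m[0,2],m[1,1]*s[1]+m[1,2]])
def ray(f,px):
    d=(np.linalg.inv(f['mtx'])@np.r_[px,1])[:2]; s=d.copy()
    for _ in range(30): s=d/(1+f['k1']*(s@s))
    V=f['view']; R=V[:3,:3]; return -R.T@V[:3,3], R.T@np.r_[s,1]
def onz(f,px,z):
    o,d=ray(f,px); return o+d*(z-o[2])/d[2]
def tri(f,p,g,q):
    o1,d1=ray(f,p); o2,d2=ray(g,q)
    t=np.linalg.lstsq(np.c_[d1,-d2],o2-o1,rcond=None)[0]
    a=o1+d1*t[0]; b=o2+d2*t[1]; return (a+b)/2, np.linalg.norm(a-b)
E
python3 - <<'E'
from h import *
for n in ('scene','top'):
    f=grab(n,n+'0.png'); print(n,f['mtx'].round(1).tolist(),f['k1'],f['view'].round(3).tolist(), ray(f,(256,192))[0].round(3))
    np.save('pics/%s0.npy'%n,f,allow_pickle=True)
    cv2.imwrite('pics/%s0b.png'%n,cv2.resize(f['frame'][:,:,::-1],(800,600),interpolation=cv2.INTER_CUBIC))
print(monitor.sense(),env.hold_point_z)
E
```

```text
scene [[348.4, 0.0, 261.2], [0.0, 348.4, 190.6], [0.0, 0.0, 1.0]] -0.09739793070647401 [[-0.606, -0.795, 0.019, 0.294], [-0.594, 0.437, -0.675, 0.429], [0.528, -0.421, -0.738, 0.624], [0.0, 0.0, 0.0, 1.0]] [0.104 0.309 0.745]
top [[412.8, 0.0, 262.0], [0.0, 412.8, 194.9], [0.0, 0.0, 1.0]] -0.01646804179397743 [[-0.02, -1.0, -0.022, -0.031], [-0.99, 0.022, -0.14, 0.556], [0.141, 0.019, -0.99, 1.07], [0.0, 0.0, 0.0, 1.0]] [ 0.399 -0.064  1.137]
{'clock': 0.1, 'joints': array([ 9.80582989e-01,  3.13399427e-01,  1.49833160e+00, -2.67081465e-05,
        1.33100621e+00, -2.23368768e-01]), 'qvel': array([-0.00078722, -0.00022938, -0.00176499, -0.00024959,  0.00096341,
       -0.00175635]), 'joint_efforts': array([ 3.39059596e-03, -4.12898433e+01, -2.60136920e+01, -5.79504581e-05,
        3.11575946e-03,  4.45804733e-05]), 'position': array([0.18815407, 0.4898403 , 0.19090069]), 'ee_rot': array([ 1.82392356e-01,  9.83225661e-01, -5.30719713e-04, -2.14522754e-04]), 'contact_force': array([-0.34318141,  0.45870055,  0.40202482]), 'ft_torque': array([ 0.03861025, -0.00957069,  0.04455194]), 'gripper_force': 0.0, 'finger_gap': 1.0028009195410785} 0.0187
```

View pics/scene0b.png

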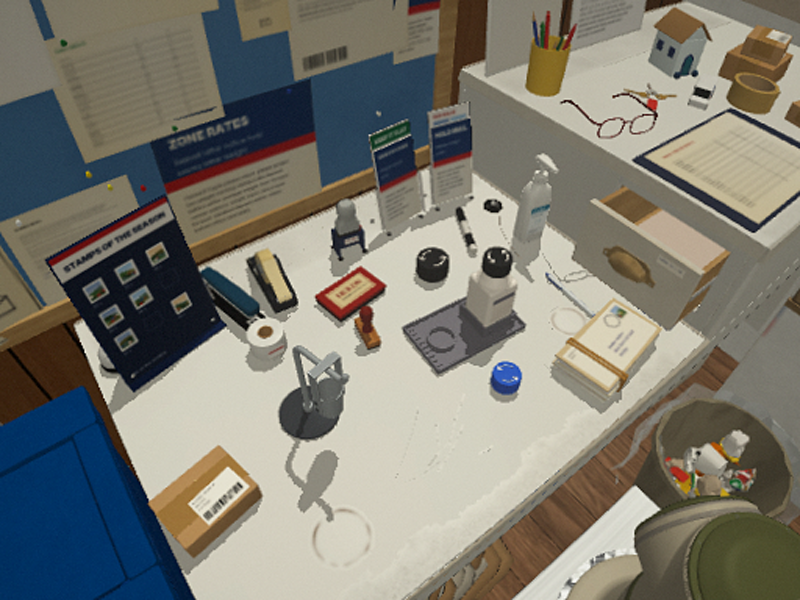

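View pics/top0b.png

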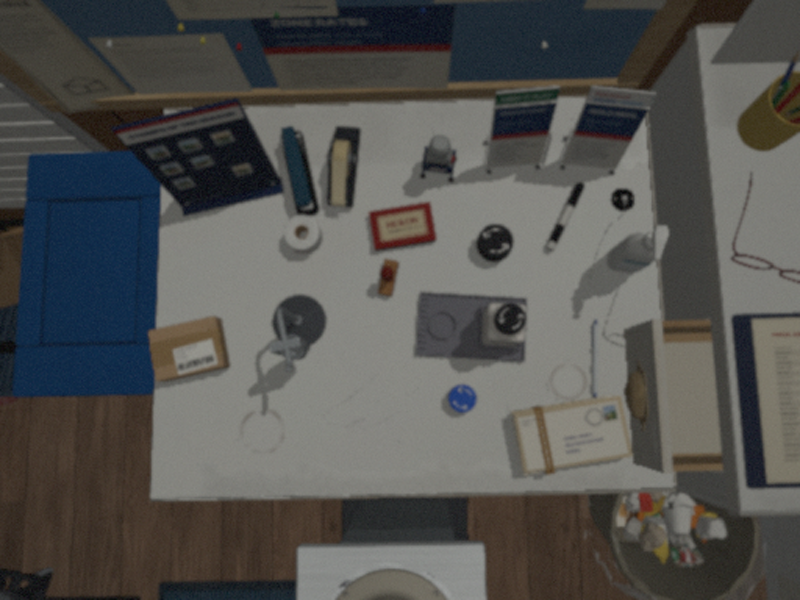

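The scene view (800 px scale) shows the cup hanging on the stand at about (325,385), the tray at (463,335) and the bottle with its black cap at (497,262). The larger black lid at (432,264) and the blue lid at (505,377) are look-alikes. In the top view the stand's foot is at (298,320), the tray at (471,327) and the cap at (510,319). Next I'll view enlarged crops.

```bash
python3 - <<'E'
import numpy as np,cv2
S=cv2.imread('pics/scene0.png');T=cv2.imread('pics/top0.png')
def c(I,x,y,w=80,h=60): return cv2.resize(I[y:y+h,x:x+w],(400,300),interpolation=cv2.INTER_CUBIC)
cv2.imwrite('pics/crop0.png',np.vstack([np.hstack([c(S,165,220),c(S,255,150,100,75)]),np.hstack([c(T,155,185),c(T,262,180)])]))
E
```

```text
(no output)
```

View pics/crop0.png

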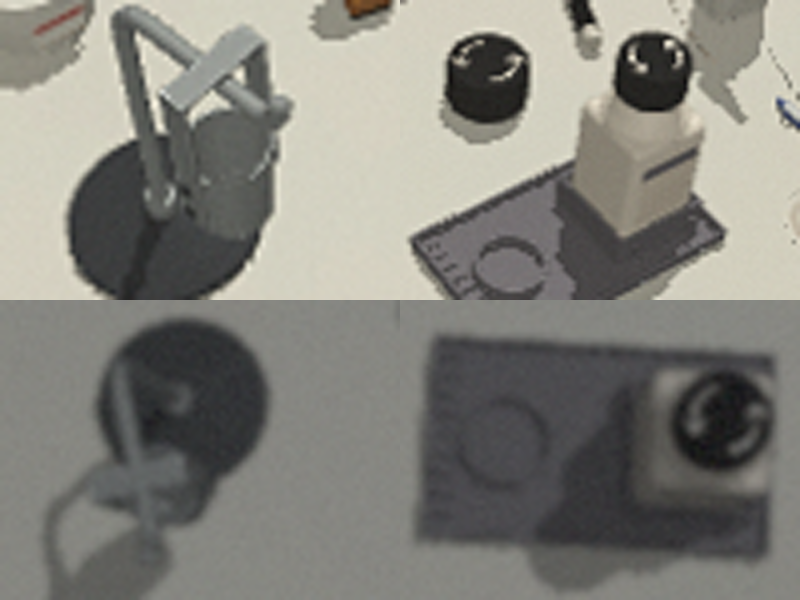

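The crops show the cup's strap top at crop pixel (215,68) in scene and (139,478) in top. The rod ends at (283,103) and (150,553). The tray corners in top are (432,335), (775,355), (768,557) and (415,543), and the recess ring is at (504,443). The cap's top face is at (655,58) in scene and (722,420) in top. I'll triangulate these and check them against the known heights and sizes.

```bash
cat > m.py <<'E'
from h import *
S=np.load('pics/scene0.npy',allow_pickle=True).item();T=np.load('pics/top0.npy',allow_pickle=True).item()
k=lambda u,v,x,y,s:(x+(u+.5)/s-.5,y+(v+.5)/s-.5)
A=lambda u,v:k(u,v,165,220,5); B=lambda u,v:k(u-400,v,255,150,4)
C=lambda u,v:k(u,v-300,155,185,5); D=lambda u,v:k(u-400,v-300,262,180,5)
def pr(n,r): print(n,(np.array(r[0])*1e3).round(1),'gap',round(r[1]*1e3,1))
pr('handle',tri(S,A(215,68),T,C(139,478)))
pr('hL',tri(S,A(172,104),T,C(93,487)))
pr('hR',tri(S,A(258,33),T,C(186,468)))
pr('rodbend',tri(S,A(127,14),T,C(120,365)))
pr('rodtip',tri(S,A(283,103),T,C(150,553)))
pr('captop',tri(S,B(655,58),T,D(722,420)))
# masks
def blob(f,x,y,w,h,thr,z,nm):
    g=cv2.GaussianBlur(f['frame'],(3,3),0).max(2)[y:y+h,x:x+w]
    m=(g<thr).astype(np.uint8); n,l,st,c=cv2.connectedComponentsWithStats(m)
    i=1+st[1:,4].argmax(); cs,_=cv2.findContours((l==i).astype(np.uint8),cv2.RETR_EXTERNAL,cv2.CHAIN_APPROX_NONE)
    p=np.array([onz(f,q[0]+[x,y],z)[:2]*1e3 for q in max(cs,key=len)],np.float32)
    print(nm,'circ',[np.round(a,1) for a in cv2.minEnclosingCircle(p)],'rect',[np.round(a,1) for a in cv2.minAreaRect(p)]); return p
g=T['frame'].max(2)
print('grey foot',g[205,190],'tray',g[210,275],'table',g[240,240],'cap',g[200,333],'ring',g[208,283])
blob(T,160,180,60,60,70,0.002,'foot top')
blob(T,315,190,30,30,50,0.152,'cap top')
c=[onz(T,D(*q),0.011)*1e3 for q in((432,335),(775,355),(768,557),(415,543))]
print('tray',np.round(c,1)[:,:2].tolist(),np.mean(c,0).round(1)); 
print('edges',[np.linalg.norm(c[i]-c[i-1]).round(1) for i in range(4)])
print('recess',(onz(T,D(504,443),.012)*1e3).round(1),(onz(S,B(508,268),.012)*1e3).round(1))
E
python3 m.py
```

```text
handle [480.1 141.4 180.3] gap 0.2
hL [476.5 163.4 178.5] gap 0.1
hR [484.  119.  181.4] gap 0.7
rodbend [534.8 153.1 166.9] gap 1.9
rodtip [444.  133.  191.6] gap 2.0
captop [ 514.6 -197.8  152.9] gap 0.9
grey foot 73 tray 72 table 130 cap 56 ring 81
foot top circ [array([531.8, 156.2]), np.float64(49.2)] rect [array([540.7, 151.2]), array([90. , 74.2]), np.float64(44.6)]
cap top circ [array([ 514.9, -195.5]), np.float64(23.1)] rect [array([ 515.4, -193.5]), array([35.2, 45.9]), np.float64(73.7)]
tray [[582.4, -59.1], [566.9, -247.4], [456.2, -238.7], [467.9, -47.4]] [ 518.3 -148.1   11. ]
edges [np.float64(115.1), np.float64(188.9), np.float64(111.0), np.float64(191.7)]
recess [521.4 -97.2  12. ] [521.1 -96.   12. ]
```

Measurements agree with the sizes given: handle top at 180 mm against 182.5 expected, cap top at 153 against 152, and tray edges of about 113 × 190 mm. Now I'll fetch the cup.

```bash
cat >> h.py <<'E'
from scipy.spatial.transform import Rotation as Rn
def down(deg):
    a=np.radians(deg); y=np.r_[np.cos(a),np.sin(a),0]; z=np.r_[0,0,-1.]
    return Rn.from_matrix(np.c_[np.cross(y,z),y,z]).as_quat()
def st(n=''):
    s=monitor.sense(); print(n,'t',round(s['clock'],2),'p',s['position'].round(4),'F',s['contact_force'].round(1),'gap',round(s['finger_gap'],3),'gf',round(s['gripper_force'],1),'q',s['joints'].round(2)); return s
E
python3 - <<'E'
from h import *
for d in (101.5,-78.5,176,-4,130,-50):
    for p in ((.480,.1414,.30),(.5215,-.0975,.1),(.5147,-.1975,.2)):
        q=kinematics.ik(p,down(d)); print(d,p,None if q is None else np.round(q,2))
q=[101.5,-78.5]
j=[kinematics.ik((.48,.1414,.30),down(d)) for d in q]
d=min((abs(a[5]),b) for a,b in zip(j,q) if a is not None)[1]
env.reach((.480,.1414,.28),down(d)); st(d)
print(env.movel((.480,.1414,.137),velocity=.12,guard=8)); st()
grab('scene','s1.png');grab('top','t1.png')
E
```

```text
101.5 (0.48, 0.1414, 0.3) [ 0.05  0.2   1.36 -0.    1.58 -1.72]
101.5 (0.5215, -0.0975, 0.1) [-0.41  0.41  1.61 -0.    1.12 -2.18]
101.5 (0.5147, -0.1975, 0.2) [-0.58  0.37  1.4  -0.    1.37 -2.35]
-78.5 (0.48, 0.1414, 0.3) [ 0.05  0.2   1.36 -0.    1.58  1.42]
-78.5 (0.5215, -0.0975, 0.1) [-0.41  0.41  1.61 -0.    1.12  0.96]
-78.5 (0.5147, -0.1975, 0.2) [-0.58  0.37  1.4  -0.    1.37  0.79]
176 (0.48, 0.1414, 0.3) None
176 (0.5215, -0.0975, 0.1) [-0.41  0.41  1.61 -0.    1.12  2.81]
176 (0.5147, -0.1975, 0.2) [-0.58  0.37  1.4  -0.    1.37  2.63]
-4 (0.48, 0.1414, 0.3) [ 0.05  0.2   1.36 -0.    1.58  0.12]
-4 (0.5215, -0.0975, 0.1) [-0.41  0.41  1.61 -0.    1.12 -0.34]
-4 (0.5147, -0.1975, 0.2) [-0.58  0.37  1.4  -0.    1.37 -0.51]
130 (0.48, 0.1414, 0.3) [ 0.05  0.2   1.36 -0.    1.58 -2.22]
130 (0.5215, -0.0975, 0.1) [-0.41  0.41  1.61 -0.    1.12 -2.67]
130 (0.5147, -0.1975, 0.2) [-0.58  0.37  1.4  -0.    1.37 -2.85]
-50 (0.48, 0.1414, 0.3) [ 0.05  0.2   1.36 -0.    1.58  0.92]
-50 (0.5215, -0.0975, 0.1) [-0.41  0.41  1.61 -0.    1.12  0.47]
-50 (0.5147, -0.1975, 0.2) [-0.58  0.37  1.4  -0.    1.37  0.29]
-78.5 t 1.79 p [0.4797 0.142  0.2799] F [-0.7  0.7  0.2] gap 0.999 gf 0.0 q [0.05 0.21 1.4  0.   1.53 1.42]
False
 t 3.13 p [0.4803 0.1415 0.1376] F [ 0.8  0.9 -0.6] gap 0.998 gf 0.0 q [0.05 0.31 1.65 0.   1.18 1.42]
```

```bash
python3 - <<'E'
from h import *
env.close_gripper(40); s=st('closed')
p=s['position'].copy()
print(env.movel(p+[0,0,.030],velocity=.08,guard=12)); st('lift')
f=grab('scene','s2.png');g=grab('top','t2.png')
c=lambda I,x,y,w=100,h=100:cv2.resize(I['frame'][y:y+h,x:x+w,::-1],(400,400),interpolation=cv2.INTER_CUBIC)
cv2.imwrite('pics/c2.png',np.hstack([c(f,155,190),c(g,145,170)]))
E
```

```text
closed t 3.72 p [0.4803 0.1413 0.1374] F [ 0.5 -1.6  5.2] gap 0.51 gf 40.2 q [ 0.05  0.31  1.65 -0.    1.18  1.42]
False
lift t 4.25 p [0.48   0.1413 0.167 ] F [-0.3 -0.4 -1.7] gap 0.511 gf 40.7 q [0.05 0.28 1.61 0.   1.25 1.42]
```

View pics/c2.png

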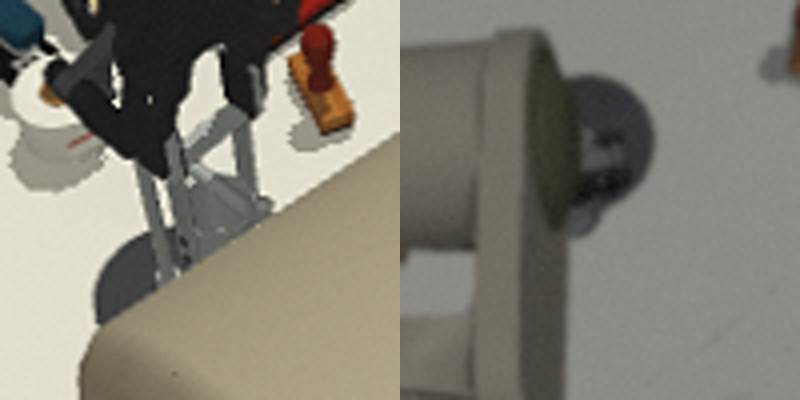

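The scene crop shows the fingers on both strap legs, with the cup raised and the rod (tip at about (265,205)) still inside the handle. Next I'll draw it off past the hook's end.

```bash
python3 - <<'E'
from h import *
s=st(); p=s['position'].copy(); a=np.radians(12)
q=p-.088*np.r_[np.cos(a),np.sin(a),0]
print(env.movel(q,velocity=.1,guard=8)); st('off')
E
```

```text
t 4.35 p [0.4799 0.1413 0.1667] F [-1.8 -0.4 -0.7] gap 0.511 gf 40.7 q [0.05 0.28 1.61 0.   1.25 1.42]
False
off t 5.38 p [0.3942 0.1231 0.1667] F [-0.6 -0.1 -0.4] gap 0.509 gf 40.7 q [0.02 0.09 1.84 0.   1.21 1.39]
```

```bash
python3 - <<'E'
from h import *
env.movel((.42,.02,.167),velocity=.2); 
env.reach((.5215,-.0975,.135),down(-4)); env.hold(.3); st('above')
f=grab('scene','s3.png');g=grab('top','t3.png')
np.save('pics/s3.npy',f,allow_pickle=True)
c=lambda I,x,y,w=80,h=100:cv2.resize(I['frame'][y:y+h,x:x+w,::-1],(400,500),interpolation=cv2.INTER_CUBIC)
cv2.imwrite('pics/c3.png',np.hstack([c(f,245,140),c(g,252,160)]))
E
```

```text
above t 7.69 p [ 0.5215 -0.0973  0.1351] F [ 0.2  0.1 -0.3] gap 0.509 gf 40.7 q [-0.41  0.37  1.56  0.    1.2  -0.34]
```

View pics/c3.png

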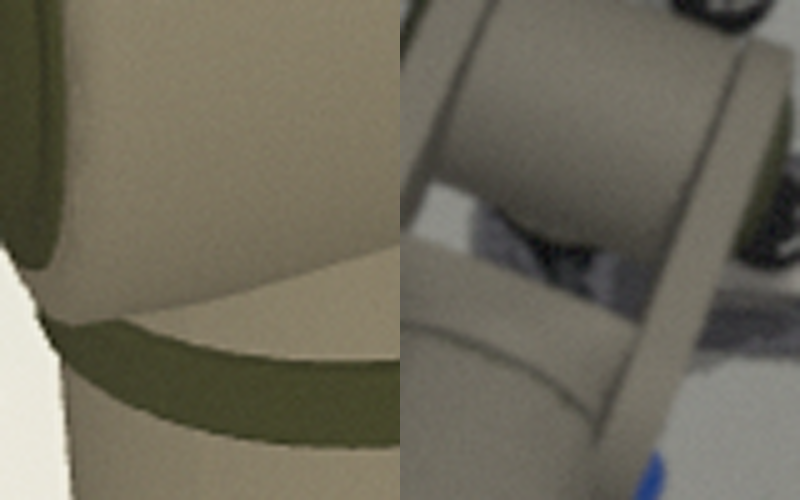

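```bash
python3 - <<'E'
from h import *
print(env.movel((.5215,-.0975,.082),velocity=.1,guard=5)); st('pre')
print(env.movel((.5215,-.0975,.058),velocity=.03,guard=4)); st('down')
E
```

```text
False
pre t 8.47 p [ 0.5218 -0.0976  0.0825] F [ 1.3 -0.7 -1.3] gap 0.51 gf 40.7 q [-0.41  0.44  1.62 -0.    1.08 -0.34]
True
down t 9.07 p [ 0.5215 -0.0977  0.0642] F [-1.3 -0.5  5.3] gap 0.507 gf 41.5 q [-0.41  0.46  1.64 -0.    1.04 -0.34]
```

```bash
python3 - <<'E'
from h import *
env.release(); st('rel')
env.movel((.5215,-.0975,.23),velocity=.15); 
env.reach((.40,.12,.30),down(-4)); st()
f=grab('scene','s4.png');g=grab('top','t4.png')
np.save('pics/s4.npy',f,allow_pickle=True);np.save('pics/t4.npy',g,allow_pickle=True)
c=lambda I,x,y,w=100,h=100:cv2.resize(I['frame'][y:y+h,x:x+w,::-1],(400,400),interpolation=cv2.INTER_CUBIC)
cv2.imwrite('pics/c4.png',np.hstack([c(f,255,145),c(g,252,160)]))
E
```

```text
rel t 9.57 p [ 0.5211 -0.0974  0.0638] F [ 0.6 -0.3  0.3] gap 1.002 gf 0.0 q [-0.41  0.46  1.64 -0.    1.04 -0.34]
 t 11.84 p [0.4004 0.1194 0.2995] F [0.4 0.3 0. ] gap 1.004 gf 0.0 q [ 0.01  0.01  1.58 -0.    1.56  0.08]
```

View pics/c4.png

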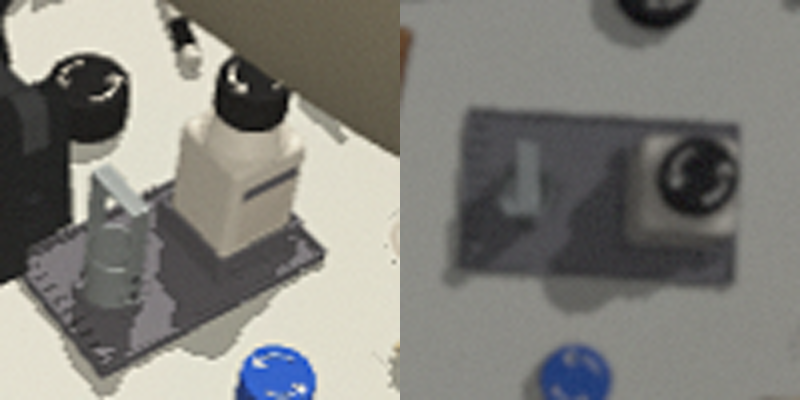

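The cup stands upright in the recess: crop (117,250) in scene, with the strap at (527,177) in top. The bottle is seated and its cap is at crop (698,175) in top, as before. Next is the cap.

```bash
python3 - <<'E'
from h import *
x,y=.5147,-.1975
env.reach((x,y,.24),down(-34)); st('above')
print(env.movel((x,y,.126),velocity=.1,guard=5)); st('at')
env.close_gripper(100); env.hold(.2); st('grip')
for z in (.124,.122):
    env.movel((x,y,z),velocity=.02); env.hold(.1); s=st('press'); print(s['ft_torque'].round(2))
E
```

```text
above t 13.23 p [ 0.5149 -0.1965  0.2405] F [-0.7  0.1  0.3] gap 0.995 gf 0.0 q [-0.58  0.34  1.33  0.    1.47  0.01]
False
at t 14.53 p [ 0.515  -0.1977  0.1266] F [-0.6 -0.1 -0.4] gap 1.001 gf 0.0 q [-0.58  0.43  1.51 -0.    1.2   0.01]
grip t 15.49 p [ 0.5147 -0.1975  0.126 ] F [-0.7 -0.  -0.6] gap -0.002 gf 0.0 q [-0.58  0.43  1.51  0.    1.2   0.01]
press t 15.84 p [ 0.5147 -0.1975  0.124 ] F [ 0.2  0.2 -0.1] gap -0.003 gf 0.0 q [-0.58  0.43  1.51 -0.    1.2   0.01]
[ 0.05  0.02 -0.05]
press t 16.19 p [ 0.5147 -0.1975  0.122 ] F [-0.   0.6 -0.8] gap 0.004 gf 0.0 q [-0.58  0.43  1.52  0.    1.19  0.01]
[ 0.05 -0.03 -0.06]
```

```bash
python3 - <<'E'
from h import *
f=grab('scene','s5.png');g=grab('top','t5.png')
c=lambda I,x,y,w=130,h=150:cv2.resize(I['frame'][y:y+h,x:x+w,::-1],(400,462),interpolation=cv2.INTER_CUBIC)
cv2.imwrite('pics/c5.png',np.hstack([c(f,250,100),c(g,260,120)]))
E
```

```text
(no output)
```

View pics/c5.png

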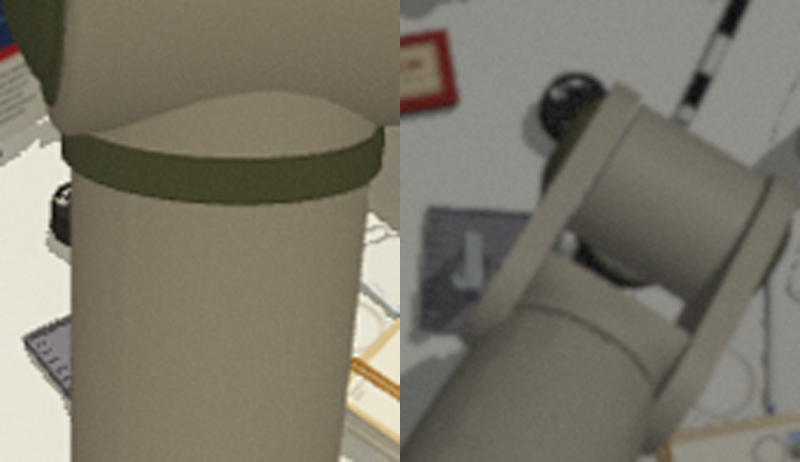

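The arm hides the bottle in both views, and the fingers shut without meeting anything. I'll rise straight up and look.

```bash
python3 - <<'E'
from h import *
x,y=.5147,-.1975
print(env.movel((x,y,.24),velocity=.1,guard=8)); st('up')
env.reach((.40,.12,.30),down(-34)); st()
f=grab('scene','s6.png');g=grab('top','t6.png')
np.save('pics/s6.npy',f,allow_pickle=True);np.save('pics/t6.npy',g,allow_pickle=True)
c=lambda I,x,y,w=120,h=150:cv2.resize(I['frame'][y:y+h,x:x+w,::-1],(400,500),interpolation=cv2.INTER_CUBIC)
cv2.imwrite('pics/c6.png',np.hstack([c(f,255,120),c(g,252,120)]))
E
```

```text
False
up t 17.62 p [ 0.5145 -0.1974  0.2394] F [ 1.2  0.3 -0.3] gap -0.004 gf 0.0 q [-0.58  0.34  1.33  0.    1.47  0.01]
 t 18.92 p [0.4004 0.1194 0.2997] F [-0.6 -0.3  0.3] gap 0.0 gf 0.0 q [ 0.01  0.01  1.58 -0.    1.56  0.6 ]
```

View pics/c6.png

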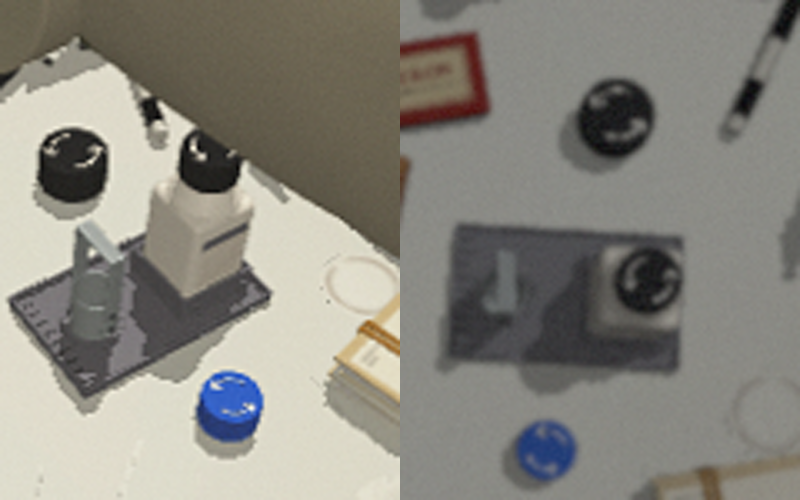

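The crop shows the cap still locked on the bottle at (210,160) in scene and (648,280) in top, with nothing displaced. The shut fingers must therefore have stayed above the cap, so their tips are higher than the reported TCP. I'll settle this with a light touch probe on the cap top (less than the 5 N spring preload).

```bash
python3 - <<'E'
from h import *
x,y=.5147,-.1975
env.reach((x,y,.20),down(-34))
print(env.movel((x,y,.124),velocity=.15,guard=4)); st('a')
print(env.movel((x,y,.095),velocity=.03,guard=3)); st('b')
for n,f in (('s',grab('scene')),('t',grab('top'))): np.save('pics/%s7.npy'%n,f,allow_pickle=True)
E
```

```text
False
a t 21.0 p [ 0.5153 -0.1974  0.1251] F [-0.7  0.4  0.2] gap 0.004 gf 0.0 q [-0.58  0.43  1.51  0.    1.2   0.01]
True
b t 21.56 p [ 0.5149 -0.1976  0.1106] F [-1.3  1.2  6.5] gap 0.001 gf 3.1 q [-0.58  0.44  1.53  0.    1.17  0.01]
```

```bash
python3 - <<'E'
from h import *
f=np.load('pics/s6.npy',allow_pickle=True).item()
for dz in (0,.005,.01,.02,.03,.04,.05): print('TCP lift +',dz,proj(f,(.48,.1413,.167+dz)).round(1), 'crop c2',((proj(f,(.48,.1413,.167+dz))-[155,190])*4).round(0))
d=np.radians(101.5); u=.023*np.r_[np.cos(d),np.sin(d),0]
for s in(1,-1): print('handle end',((proj(f,np.r_[.48,.1413,.2125]+s*u)-[155,190])*4).round(0), 'leg/rim',((proj(f,np.r_[.48,.1413,.1555]+s*u)-[155,190])*4).round(0))
# top-view difference: has the cap moved since the start?
a=np.load('pics/t4.npy',allow_pickle=True).item()['frame'];b=np.load('pics/t6.npy',allow_pickle=True).item()['frame']
D=cv2.GaussianBlur(cv2.absdiff(a,b),(5,5),0).max(2)[190:220,300:345]; print('diff max around bottle',D.max(),D.mean().round(1))
c=lambda I,x,y,w,h:cv2.resize(I[y:y+h,x:x+w,::-1],(400,400),interpolation=cv2.INTER_CUBIC)
s7=np.load('pics/s7.npy',allow_pickle=True).item()['frame'];t7=np.load('pics/t7.npy',allow_pickle=True).item()['frame']
s1=cv2.imread('pics/s1.png')[:,:,::-1]
cv2.imwrite('pics/c7.png',np.hstack([c(t7,290,165,70,70),c(s1,165,195,70,70)]))
E
```

```text
TCP lift + 0 [208.2 237.1] crop c2 [213. 188.]
TCP lift + 0.005 [208.  235.6] crop c2 [212. 183.]
TCP lift + 0.01 [207.8 234.2] crop c2 [211. 177.]
TCP lift + 0.02 [207.3 231.2] crop c2 [209. 165.]
TCP lift + 0.03 [206.8 228.2] crop c2 [207. 153.]
TCP lift + 0.04 [206.3 225.1] crop c2 [205. 140.]
TCP lift + 0.05 [205.7 221.9] crop c2 [203. 128.]
handle end [168. 163.] leg/rim [182. 230.]
handle end [239. 105.] leg/rim [248. 174.]
diff max around bottle 6 2.5
```

View pics/c7.png

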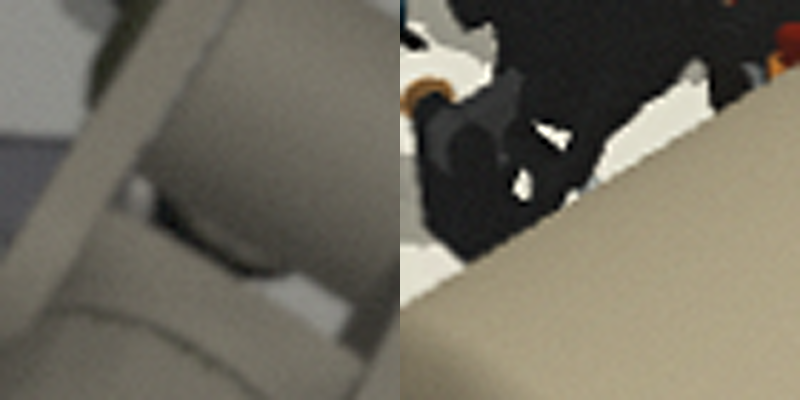

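The probe met the cap top at a reported z of 0.111, where it should be about 0.151. The grip image (fingertips near the strap's top) agrees, so the real tips sit about 40 mm above the reported TCP. c7 confirms only that the gripper is over the cap. I'll regrasp with that correction.

```bash
python3 - <<'E'
from h import *
x,y=.5147,-.1975
env.movel((x,y,.15),velocity=.15); env.release()
hit=env.movel((x,y,.086),velocity=.08,guard=5); s=st('at %s'%hit)
if not hit:
    env.close_gripper(100); env.hold(.1); st('grip')
E
```

```text
at False t 23.8 p [ 0.515  -0.1977  0.0865] F [-0.3  0.4  0.8] gap 1.002 gf 0.0 q [-0.58  0.47  1.56  0.    1.11  0.01]
grip t 24.35 p [ 0.5152 -0.1979  0.0866] F [ 1.6 -1.4  4.9] gap 0.53 gf 101.6 q [-0.58  0.47  1.56 -0.    1.11  0.01]
```

```bash
python3 - <<'E'
from h import *
x,y=.5147,-.1975
for z in (.084,.082,.081,.080):
    env.movel((x,y,z),velocity=.02); env.hold(.15); F=np.mean([monitor.sense()['contact_force'] for _ in range(3)],0); s=st('press')
    if s['contact_force'][2]>10.5: break
E
```

```text
press t 24.75 p [ 0.5154 -0.198   0.0847] F [ 1.3 -2.   7.4] gap 0.528 gf 101.6 q [-0.58  0.47  1.56 -0.    1.11  0.01]
press t 25.15 p [ 0.5155 -0.1981  0.083 ] F [ 2.6 -1.1  8.4] gap 0.531 gf 101.8 q [-0.58  0.48  1.56  0.    1.1   0.01]
press t 25.55 p [ 0.5156 -0.1981  0.0822] F [ 2.3 -1.2  8.9] gap 0.537 gf 101.9 q [-0.58  0.48  1.56  0.    1.1   0.01]
press t 25.95 p [ 0.5157 -0.1981  0.0813] F [ 3.1 -1.2 10. ] gap 0.535 gf 102.1 q [-0.58  0.48  1.56  0.    1.1   0.01]
```

```bash
python3 - <<'E'
from h import *
x,y,z=.5147,-.1975,.080
for d in (-19,-4,11,28):
    env.reach((x,y,z),down(d)); s=st('turn %d'%d); print(s['ft_torque'].round(2))
    if s['contact_force'][2]<7.5: print('low'); break
E
```

```text
turn -19 t 26.31 p [ 0.5153 -0.1978  0.0811] F [ 0.6 -0.5  9.9] gap 0.53 gf 102.1 q [-0.58  0.48  1.56  0.    1.1  -0.25]
[-0.02 -0.01  0.08]
turn -4 t 26.67 p [ 0.515  -0.1977  0.081 ] F [-0.5 -0.6  9.9] gap 0.532 gf 102.2 q [-0.58  0.48  1.56 -0.    1.1  -0.51]
[0.   0.12 0.02]
turn 11 t 27.02 p [ 0.515  -0.1976  0.081 ] F [-1.1 -0.1 10.2] gap 0.536 gf 102.1 q [-0.58  0.48  1.56 -0.    1.1  -0.77]
[-0.    0.1   0.07]
turn 28 t 27.41 p [ 0.515  -0.1977  0.081 ] F [-0.6  0.3 10.1] gap 0.533 gf 102.2 q [-0.58  0.48  1.56 -0.    1.1  -1.07]
[-0.04  0.2   0.04]
```

```bash
python3 - <<'E'
from h import *
x,y=.5147,-.1975
print(env.movel((x,y,.091),velocity=.03)); s=st('up1')
if s['contact_force'][2]>-2.5:
    print(env.movel((x,y,.110),velocity=.04,guard=3.5)); st('up2')
    print(env.movel((x,y,.151),velocity=.08,guard=3.5)); st('up3')
env.hold(.3); s=st('hold'); print(Rn.from_quat(s['ee_rot']).as_matrix()[:,2].round(4))
f=grab('scene');g=grab('top')
c=lambda I,x,y,w=120,h=120:cv2.resize(I['frame'][y:y+h,x:x+w,::-1],(400,400),interpolation=cv2.INTER_CUBIC)
cv2.imwrite('pics/c8.png',np.hstack([c(f,250,130),c(g,252,140)]))
E
```

```text
False
up1 t 27.93 p [ 0.5144 -0.1974  0.0905] F [-0.3 -0.8 -0.1] gap 0.533 gf 102.0 q [-0.58  0.47  1.55 -0.    1.12 -1.07]
False
up2 t 28.55 p [ 0.5146 -0.1974  0.11  ] F [ 0.3 -1.4  0.3] gap 0.531 gf 102.1 q [-0.58  0.44  1.53  0.    1.17 -1.07]
False
up3 t 29.22 p [ 0.5145 -0.1974  0.1506] F [-0.3 -0.1 -0.3] gap 0.53 gf 102.1 q [-0.58  0.4   1.48  0.    1.26 -1.07]
hold t 29.52 p [ 0.5146 -0.1974  0.1507] F [ 0.1  0.1 -1.2] gap 0.533 gf 102.1 q [-0.58  0.4   1.48  0.    1.26 -1.07]
[-5.e-04  3.e-04 -1.e+00]
```

View pics/c8.png

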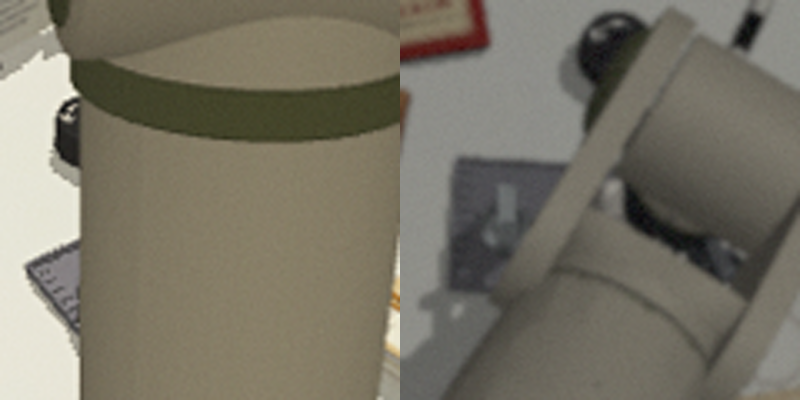

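The top view shows the cup still standing in the recess at crop (505,205), and the tray and bystanders are unmoved. The arm hides the bottle itself. The gap of 0.53 at 102 N shows the cap is in the grip, and the wrist force of about 0 shows the bottle was not lifted. The cap's lower edge is about 49 mm above the mouth, and it is level.

```bash
python3 -c "
from h import *
print(job.hand_in()); st()"
```

```text
the job is handed in; nothing more can be done
None
the job is handed in; nothing more can be done
```

The job is handed in: the cup stands upright in the recess and the opened cap is held level, about 5 cm above the bottle's mouth. I inferred the cap's final height and the bottle still being seated from force and grip readings, because the arm hid both from the cameras.

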